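Load and close the extraction manifold

TASK

Pull the two nested steel cups apart and stand each upright in the ring of its own size on the manifold's floor. Then take the white cover from the sloping drying stand and, keeping it level, lower it gently over the two guide pins until it lies fully home on both end walls, and let go. Leave the bottles, the flask and the other things on the bench where they are.

Things in the scene. Friction and masses are not known exactly. Their poses are not given: they have to be found in the camera images.
- cover_grip (a point): Centre of the grey grip block in the middle of the white cover: 26 mm (cover's x) by 28 mm (cover's y), 40 mm tall, on the cover's top face. This point is half-way up it, 20 mm above the top face, 32 mm above the underside, about 22 mm above the cover's centre of mass. z = the cover's upward normal, x = across, y = along it. At the start it leans 32 degrees from vertical; the way in along y is free.
- cover_under (a point): Centre of the underside of the cover, a white plastic plate 110 (x) x 240 (y) x 12 mm, about 0.3 kg, z = its upward normal. Two through holes, 12 mm across, 105 mm either side of the centre along y; it fits either way round. On its top face four ports, 12 mm across and 16 mm tall, stand in a row 42 mm either side of the long middle line.
- cover: The cover taken as a whole; same origin and axes as cover_under.
- stand: Fixed sloping metal drying stand, about 110 x 200 mm, 90 mm high at its high (-x) edge. The cover starts lying on it face up at a 32 degree slope, its lower long edge against a lip at the stand's low edge. Origin in the middle of its footprint on the table, x = downhill (level), y = along the lip. It stays where it is.
- manifold: The fixed white manifold: a base plate 110 (x) x 230 (y) x 12 mm with an upright wall, 20 mm thick and 110 mm wide, at each end (inner faces 95 mm either side of the middle), tops 92 mm above the table; the two long sides are open. Origin in the middle of its underside on the table.
- manifold_top (a point): Middle of the manifold's mouth, level with the tops of the two end walls, 92 mm above the table; the centre of the cover's underside belongs here. y runs along the manifold. In each end wall's top stands a steel guide pin, 10 mm across, 105 mm from here along y and -y, 30 mm tall, its upper 12 mm tapering to 4 mm at the tip.
- wide_seat: White locating ring on the manifold's floor for the wide cup: inside 57 mm, outside 65 mm across, 4 mm high; origin at its centre on the floor (12 mm above the table), where the cup's underside rests. It is 38 mm from the manifold's middle along the manifold's y, on either side.
- narrow_seat: White locating ring on the manifold's floor for the narrow cup: inside 43 mm, outside 51 mm across, 4 mm high; origin as for the other ring, 38 mm from the middle on the opposite side.
- wide_cup_mid (a point): Centre, half-way up, of the wide steel cup: straight-sided, open at the top, 50 mm across, 45 mm tall, wall 3.5 mm, floor 4 mm. It starts upright on the table. z = its upward axis.
- wide_cup: The wide cup taken as a whole; origin at the centre of its underside.
- narrow_cup_mid (a point): Centre, half-way up, of the narrow steel cup: straight-sided, open at the top, 36 mm across, 72 mm tall, wall 3 mm. It starts standing loosely inside the wide cup, its upper 31 mm showing above the wide cup's rim. z = its upward axis.
- narrow_cup: The narrow cup taken as a whole; origin at the centre of its underside.
- bottle_mid: Bystander, leave alone: amber glass bottle, 72 mm across, 165 mm tall, standing between the manifold and the drying stand; origin at the centre of its underside.
- bottle_left: Bystander, leave alone: amber glass bottle, 84 mm across, 150 mm tall, at the back on the left; origin at the centre of its underside.
- bottle_right: Bystander, leave alone: amber glass bottle, 84 mm across, 150 mm tall, at the back on the right; origin at the centre of its underside.
- flask: Bystander, leave alone: clear conical flask, 80 mm across the foot, 118 mm tall, at the back in the middle; origin at the centre of its underside.
- dish: Bystander, leave alone: closed flat glass dish, 88 mm across, 14 mm high, in front on the left; origin at the centre of its underside.
- stopper: Bystander, leave alone: cork stopper, 42 mm across, 30 mm tall, in front on the right; origin at the centre of its underside.
- spatula: Bystander, leave alone: spatula with a white handle, 170 mm long, under 25 mm high, lying in front on the right; x = along it.

How it is judged:
By the outcome, as a careful person would: the job done as asked, in the order asked, and still so for the second after the job is handed in, with the robot touching nothing.
It also fails if it takes over 72 s, if anything falls off the work surface, if the arm or the gripper's body presses on something with over 40 N, if the wrist force passes 120 N, or if a joint passes its speed limit or range.

ROBOT

A 6-joint arm with a two-finger parallel gripper is mounted at the origin on the work surface. World frame = base frame: x ahead of the robot, y to its left, z up, the work surface at z = 0. Lengths are in m, angles in degrees, forces in N, time in s.
With the tool pointing down it reaches from about 0.4 to 0.825 m from the base axis. Payload 7 kg.
Tool frame: the origin (TCP) lies midway between the tips of the shut fingers; the grasp point (between the pads) lies hold_point_z behind it (hold_point_z is the distance from the TCP to the grasp point, in m); z points along the fingers, y is the line along which they close (so a half turn about z gives the same grasp; the last joint's range is limited). The gripper opens to 88 mm and grips with 3 to 60 N. Pads are 19 mm wide; open, the fingers measure 130 mm over their backs; the gripper's body (78 mm by 193 mm) begins 47 mm behind the grasp point.
Start: joints at [16.507, 20.546, 0.682, 0, -70.136, -16.507], TCP at [0.675, -0, 0.227] pointing down, gripper open.
Joint ranges: [-176.03, 176.03], [-82.01, 121.73], [-58.28, 71.71], [-173.87, 95.51], [-174.79, -0.11], [-173.66, 173.66]. Speed limits (degrees/s): [136.94, 136.94, 172.46, 180, 180, 180].

INTERFACE

Orientations are given as [roll, pitch, yaw] about the fixed x, y, z axes, in that order (R = Rz(yaw) Ry(pitch) Rx(roll)).
In Python, from plant import * gives the robot as it stands.
- The arm moves only by the tool step_arm, never from a script. Its argument "steps" is a list that holds one entry, the list of rows, each a list of 6 numbers: the shift along the tool's x, y, z scaled (see below), then the turn, a rotation vector about the tool's x, y, z scaled (see below). In form: [[[tx, ty, tz, wx, wy, wz], ...]]. A call has 1 to 20 rows; each row is the pose to reach, as a shift and turn from the pose commanded when the call began, along the tool's axes at that moment; what a row does not reach only later rows make up. The controller multiplies each number of a shift by 100 mm and each number of a turn by 0.5 rad. A row lasts 1/10 s, in which the tool goes at most 50 mm and 8.59 degrees, less where a joint would pass 70% of its speed; a pose out of reach is approached as far as the arm can. A call with a number of a shift or a turn outside -1 to 1 is refused whole. A call with a gripper value outside its range is refused whole. "jaw" is the closure in counts, from 0 (fully open) to 255 (shut), set as the call begins (left out, the last holds). The fingers move at their own pace and stop on an object; the grip force is fixed at half the most. Time passes only in rows, so rows that repeat a pose let the fingers close. It gives the time, the measured TCP pose, the force, the opening and the grip force at its end, in the units of the state.
- get_obs(): the state, without advancing time (a new reading comes with each control period).
- snapshot(name): name is "scene" or "side" or "wrist"; returns (picture, depth): 420x560x3 uint8, red, green, blue; 420x560 float32, m along the optical axis (not along the pixel's ray), 0 where there is no reading.
- calibration(name): a dict with "mtx" (3x3 intrinsics, pixels), "rvec" (rotation vector, rad) and "tvec" (3), from world to camera coordinates, as OpenCV has them. Camera axes: x right, y down, z forward; pixel columns grow to the right and rows downward; lengths in m; the calibration is good to about 2 mm. A picture is of the moment at which its call begins: read the wrist's pose just before it. calibration takes no time and is no camera call; for the wrist camera it gives the pose at the moment of the call.
- close_job(): hands the job in; it is judged then, once.
The state is a dict: "clock": time; "joint_pos": joint angles; "qvel": joint speeds; "tau": joint torques, N m; "tool_pos": TCP position; "orientation": TCP orientation; "force": force on the tool from outside, world axes, zero at the start; "moment": the same for the moment, N m; "opening": finger opening in m; "gripper_force": force on a finger pad.
Only numpy, scipy, OpenCV 4.12 (cv2) and the standard library are available. Lean on these libraries where they do the work, as an engineer would, in place of code of your own. Each camera call takes 0.05 s, during which the arm holds its last target. There are 200 camera calls.

## Working session

There is one attempt and no reset: what is moved stays moved. The work goes in short steps, Python scripts to look and compute and a tool call to move; the robot and the scene stay as the last step left them, time stands still between calls to the robot, and variables do not carry over. Pictures are saved under pics/ and viewed, at most 13 in all, crops included, and the job is handed in when it is done.

Besides the shell and the picture viewer there is one more tool, called after "Call:" in YAML: its name, and indented under it one key for each argument. step_arm: Moves the arm, as the interface text tells. Its arguments: {"type":"object","properties":{"steps":{"type":"array","items":{"type":"array","items":{"type":"array","items":{"type":"number","minimum":-1,"maximum":1}}}},"jaw":{"type":"number"}},"required":["steps"]}

```bash
ls; mkdir -p pics; python3 - <<'E'
from plant import *
import cv2, numpy as np
o=get_obs(); print(o)
for n in ("scene","side"):
    p,d=snapshot(n); cv2.imwrite(f"pics/{n}0.png",p[:,:,::-1]); np.savez(f"{n}0.npz",p=p,d=d)
    c=calibration(n); R=cv2.Rodrigues(np.array(c['rvec']))[0]; print(n,c['mtx'],"cam pos",-R.T@np.array(c['tvec']).ravel(), R[2])
try: print(hold_point_z)
except Exception as e: print(e)
E
```

```text
pics
{'clock': 0.0, 'joint_pos': array([ 1.65059290e+01,  2.05911055e+01,  6.30483706e-01, -2.10111167e-02,
       -7.01358862e+01, -1.65075743e+01]), 'qvel': array([ 0.01119475, -0.04959219, -0.1233181 , -0.02475479, -0.06712851,
        0.02999758]), 'tau': array([-8.00930356e-04, -5.82726967e+01,  2.93058443e+01,  6.99745238e+00,
        6.93249181e-03, -2.06530804e-04]), 'tool_pos': array([ 6.74477186e-01, -4.25668799e-05,  2.25598623e-01]), 'orientation': array([ 1.79901857e+02, -8.48740860e-03, -9.00087941e+01]), 'force': array([ 0.13081744, -0.1912212 , -1.34888629]), 'moment': array([0.01122151, 0.02399957, 0.02143255]), 'gripper_force': 0.0, 'opening': 0.08766706204503324}
scene [[449.44675962   0.         281.37683611]
 [  0.         449.44675962 209.79328451]
 [  0.           0.           1.        ]] cam pos [1.22515464 0.12284299 1.2565662 ] [-0.49780056 -0.09653985 -0.86190177]
side [[429.9141257    0.         282.39467535]
 [  0.         429.9141257  214.85493805]
 [  0.           0.           1.        ]] cam pos [0.35594239 0.67055625 0.77070846] [ 0.16912445 -0.68481043 -0.7088241 ]
0.0188
```

View pics/scene0.png

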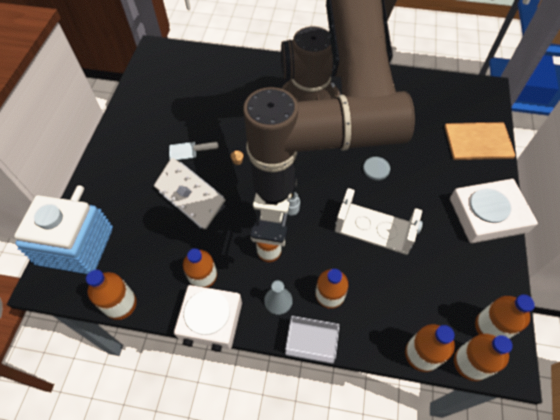

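View pics/side0.png

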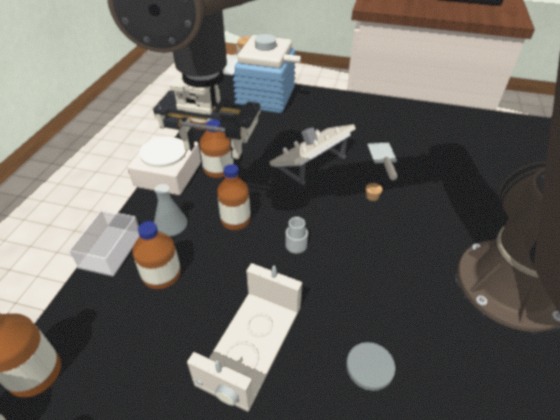

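The scene view shows the cover on its stand at about (190,193), the nested cups at (293,203) and the manifold at (380,225). In the side view they are at (313,148), (296,236) and (247,335). Next I'll turn depth into points.

```bash
cat > h.py <<'E'
import numpy as np, cv2
from plant import *
def cloud(name,d,c=None):
    c=c or calibration(name); K=np.array(c['mtx']); R=cv2.Rodrigues(np.array(c['rvec']))[0]; t=np.array(c['tvec']).ravel()
    v,u=np.mgrid[:d.shape[0],:d.shape[1]]
    P=np.stack([(u-K[0,2])/K[0,0]*d,(v-K[1,2])/K[1,1]*d,d],-1)
    W=(P-t)@R; W[d<=0]=np.nan; return W
def ray(c,u,v,z):
    K=np.array(c['mtx']); R=cv2.Rodrigues(np.array(c['rvec']))[0]; t=np.array(c['tvec']).ravel()
    o=-R.T@t; q=R.T@np.linalg.solve(K,[u,v,1.]); return o+q*(z-o[2])/q[2]
def col(p): return cv2.cvtColor(p,cv2.COLOR_RGB2HSV)
E
python3 - <<'E'
from h import *
def box(u0,u1,v0,v1,W,M): 
    A=W[v0:v1,u0:u1][M[v0:v1,u0:u1]]; return A[~np.isnan(A[:,0])]
np.set_printoptions(precision=4,suppress=True)
for n,bm,bc,bk in (("scene",(330,425,185,255),(150,230,155,230),(283,305,190,215)),("side",(185,305,262,410),(268,360,120,168),(282,312,214,254))):
    f=np.load(n+"0.npz"); W=cloud(n,f['d']); H=col(f['p'])
    wh=(H[...,2]>130)&(H[...,1]<70)
    A=box(*bm,W,wh); T=A[(A[:,2]>.08)&(A[:,2]<.1)]
    r=cv2.minAreaRect((T[:,:2]*1000).astype(np.float32)); print(n,"man",r,np.median(T[:,2]),len(T))
    B=A[(A[:,2]<.025)]; print(" floor z",np.median(B[:,2]),B.mean(0))
    pin=A[A[:,2]>.1]; print(" pins",len(pin),pin[:12])
    C=box(*bc,W,H[...,2]>110); C=C[C[:,2]>.02]
    if len(C)>50:
        m=np.median(C,0); 
        for _ in range(4):
            q=C-m; nrm=np.linalg.svd(q-q.mean(0),full_matrices=False)[2][2]; e=(C-C.mean(0))@nrm; C=C[abs(e)<max(.004,1.5*e.std())]; m=C.mean(0)
        nrm*=np.sign(nrm[2]); print(" cover",len(C),m,nrm,np.degrees(np.arccos(nrm[2])))
    K=box(*bk,W,(H[...,2]>70)); K=K[K[:,2]>.02]; print(" cups",len(K),K.min(0),K.max(0),np.median(K,0))
E
```

```text
scene man ((514.158203125, 283.6522216796875), (230.29148864746094, 112.40292358398438), 79.87718200683594) 0.09156616893842726 442
 floor z 0.011601624472731754 [0.5149 0.2835 0.0114]
 pins 24 [[0.4953 0.1777 0.1202]
 [0.4925 0.1808 0.1168]
 [0.4941 0.1784 0.1129]
 [0.4974 0.181  0.1188]
 [0.4918 0.1844 0.1109]
 [0.4972 0.1759 0.1115]
 [0.4954 0.1789 0.1096]
 [0.4997 0.1815 0.117 ]
 [0.494  0.1849 0.109 ]
 [0.4969 0.1766 0.1055]
 [0.5002 0.1821 0.1124]
 [0.4978 0.183  0.103 ]]
 cover 1808 [ 0.523  -0.3104  0.059 ] [ 0.4527 -0.2806  0.8464] 32.182610325867806
 cups 265 [0.4709 0.0052 0.0205] [0.7276 0.0403 0.4252] [0.5096 0.028  0.0701]
side man ((510.90557861328125, 284.705322265625), (231.81729125976562, 110.34980773925781), 79.85765075683594) 0.09143913996978734 1542
 floor z 0.01196770478821785 [0.5078 0.2778 0.012 ]
 pins 85 [[0.4939 0.1813 0.1219]
 [0.4919 0.1814 0.1226]
 [0.4929 0.1847 0.1234]
 [0.4916 0.1824 0.1209]
 [0.4956 0.1822 0.1163]
 [0.493  0.1846 0.1201]
 [0.4915 0.183  0.1186]
 [0.4899 0.1814 0.1172]
 [0.495  0.1844 0.1161]
 [0.4932 0.1841 0.1163]
 [0.4916 0.1826 0.115 ]
 [0.4896 0.1825 0.1155]]
 cover 819 [ 0.5129 -0.2942  0.0674] [ 0.4078 -0.247   0.879 ] 28.47318407975967
 cups 527 [ 0.4592 -0.0049  0.02  ] [0.5093 0.0393 0.0778] [0.4828 0.0258 0.0488]
```

```bash
cat >> h.py <<'E'
from scipy.optimize import least_squares
def circ(P,r): 
    f=least_squares(lambda c:np.hypot(*(P[:,:2]-c).T)-r,P[:,:2].mean(0)+[0,-.01],loss='soft_l1',f_scale=.002); return f.x,np.abs(f.fun).mean(),len(P)
E
python3 - <<'E'
from h import *
np.set_printoptions(precision=4,suppress=True)
f=np.load("side0.npz"); W=cloud("side",f['d']); H=col(f['p'])
A=W[205:262,275:320].reshape(-1,3); A=A[A[:,2]>.006]
print("cups z max",np.nanmax(A[:,2]))
lo=A[(A[:,2]>.008)&(A[:,2]<.04)]; hi=A[(A[:,2]>.049)&(A[:,2]<.073)]; top=A[A[:,2]>.073]
print("wide",circ(lo,.025),"narrow",circ(hi,.018),"top",top.mean(0),np.ptp(top,0),len(top))
B=W[165:232,212:255].reshape(-1,3); B=B[(B[:,2]>.02)&(B[:,2]<.09)]; print("bottle",circ(B,.036))
# grip block: grey pts above the cover plane
for n,b in (("scene",(165,205,175,210)),("side",(295,325,120,145))):
    f=np.load(n+"0.npz"); W=cloud(n,f['d']); q=W[b[2]:b[3],b[0]:b[1]].reshape(-1,3)
    c0=np.array([.523,-.3104,.059]) ; nr=np.array([.4527,-.2806,.8464]); h=(q-c0)@nr
    k=q[(h>.028)&(h<.05)]; t=q[(h>.034)&(h<.046)]; print(n,"grip",len(k),k.mean(0),t.mean(0),np.sort(h)[-5:],len(t))
o=get_obs();c=calibration("wrist");p,d=snapshot("wrist"); cv2.imwrite("pics/w0.png",p[:,:,::-1]); R=cv2.Rodrigues(np.array(c['rvec']))[0]
print("wristcam",-R.T@np.array(c['tvec']).ravel(),R[2],R[0])
E
```

```text
cups z max 0.07781942900287091
wide (array([0.4848, 0.0127]), np.float64(0.0012215161000708465), 204) narrow (array([0.4854, 0.0142]), np.float64(0.0017670260450313158), 193) top [0.4857 0.014  0.0754] [0.0345 0.0345 0.0048] 66
bottle (array([ 0.6499, -0.0288]), np.float64(0.017535375682237335), 717)
scene grip 81 [ 0.537  -0.3244  0.0924] [ 0.5378 -0.3255  0.0931] [0.0454 0.0463    nan    nan    nan] 68
side grip 119 [ 0.5591 -0.4008  0.05  ] [ 0.5575 -0.3888  0.0588] [0.0431    nan    nan    nan    nan] 58
wristcam [ 0.6746 -0.066   0.3839] [-0.001   0.2462 -0.9692] [-1.     -0.0002  0.001 ]
```

View pics/w0.png

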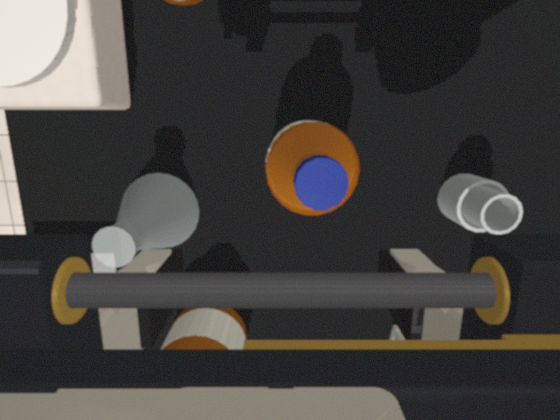

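The wrist view shows the middle bottle's cap at (321,183), just beyond the gripper, and the cups at right with the narrow rim at (501,214). The cup axis is at about (0.4855, 0.014), and the depth heights match the sizes given.

Call:
step_arm:
  steps:
    - [[0,0.45,0,0,0,0],[0,0.9,0,0,0,0],[0,0.95,0,0,0,0]]
  jaw: 0

```text
clock: 0.45
tool_pos: [0.5756, -0.0004, 0.2264]
orientation: [179.9, 0.0, -90.0]
force: [1.7, -0.9, 1.0]
opening: 0.0879
gripper_force: 0.0
```

Call:
step_arm:
  steps:
    - [[-0.1,0.45,0,0,0,0],[-0.14,0.9,0.1,0,0,0],[-0.14,0.94,0.5,0,0,0],[-0.14,0.94,0.8,0,0,0],[-0.14,0.94,0.8,0,0,0],[-0.14,0.94,0.8,0,0,0],[-0.14,0.94,0.8,0,0,0]]

```text
clock: 1.15
tool_pos: [0.4874, 0.0143, 0.148]
orientation: [-179.9, 0.0, -90.0]
force: [0.3, -0.7, 0.7]
opening: 0.0875
gripper_force: 0.0
```

```bash
python3 - <<'E'
from h import *
np.set_printoptions(precision=4,suppress=True)
o=get_obs(); print(o['tool_pos'],o['orientation'],o['force'],o['clock'])
c=calibration("wrist");p,d=snapshot("wrist"); cv2.imwrite("pics/w1.png",p[:,:,::-1]); W=cloud("wrist",d,c).reshape(-1,3)
W=W[(abs(W[:,0]-.485)<.045)&(abs(W[:,1]-.014)<.04)]
t=W[(W[:,2]>.072)&(W[:,2]<.08)]; t2=W[(W[:,2]>.042)&(W[:,2]<.048)]; 
for q in(t,t2):
  if len(q)>5: print(len(q),q.mean(0),q.min(0),q.max(0))
E
```

```text
[0.4874 0.0143 0.148 ] [-179.8908    0.0147  -89.9912] [ 0.3354 -0.6909  0.7394] 1.15
824 [0.4862 0.0126 0.0756] [ 0.4684 -0.0052  0.072 ] [0.5037 0.0304 0.0783]
841 [0.4844 0.0051 0.0448] [ 0.4603 -0.0118  0.0421] [0.5094 0.0304 0.0479]
```

Call:
step_arm:
  steps:
    - [[0.015,0.015,0.3,0,0,0],[0.015,0.015,0.6,0,0,0],[0.015,0.015,0.85,0,0,0],[0.015,0.015,0.97,0,0,0],[0.015,0.015,0.97,0,0,0],[0.015,0.015,0.97,0,0,0]]

```text
clock: 1.8
tool_pos: [0.4855, 0.0127, 0.0505]
orientation: [-179.9, 0.0, -90.0]
force: [0.4, 0.4, -0.4]
opening: 0.0878
gripper_force: 0.0
```

Call:
step_arm:
  steps:
    - [[0,0,0,0,0,0],[0,0,0,0,0,0],[0,0,0,0,0,0],[0,0,0,0,0,0],[0,0,0,0,0,0],[0,0,0,0,0,0],[0,0,0,0,0,0],[0,0,0,0,0,0]]
  jaw: 255

```text
clock: 2.6
tool_pos: [0.4844, 0.0125, 0.0495]
orientation: [180.0, -0.0, -90.0]
force: [0.1, 0.3, 0.8]
opening: 0.0352
gripper_force: 29.9
```

Call:
step_arm:
  steps:
    - [[0,0,-0.05,0,0,0],[0,0,-0.15,0,0,0],[0,0,-0.3,0,0,0],[0,0,-0.55,0,0,0],[0,0,-0.9,0,0,0],[0,0,-1,0,0,0]]

```text
clock: 3.2
tool_pos: [0.4864, 0.0129, 0.1539]
orientation: [-179.7, 0.1, -90.0]
force: [0.7, 0.8, -0.9]
opening: 0.0356
gripper_force: 29.9
```

Call:
step_arm:
  steps:
    - [[-0.3,0,-0.3,0,0,0],[-0.6,0,-0.5,0,0,0.17],[-0.9,0,-0.6,0,0,0.35],[-1,0,-0.6,0,0,0.35],[-1,0,-0.6,0,0,0.35]]

```text
clock: 3.7
tool_pos: [0.4843, 0.1136, 0.2098]
orientation: [-180.0, 0.0, -99.9]
force: [0.0, -0.3, -0.7]
opening: 0.0353
gripper_force: 29.9
```

```bash
python3 - <<'E'
from h import *
np.set_printoptions(precision=4,suppress=True)
o=get_obs(); print(o['tool_pos'],o['orientation'],o['force'],o['clock'],o['opening'])
c=calibration("wrist");p,d=snapshot("wrist"); cv2.imwrite("pics/w2.png",p[:,:,::-1]); np.savez("w2.npz",p=p,d=d,**{k:np.array(v) for k,v in c.items()})
p,d=snapshot("side");  cv2.imwrite("pics/s2.png",p[:,:,::-1]); cv2.imwrite("pics/m2.png",np.hstack([cv2.imread("pics/w2.png"),cv2.imread("pics/s2.png")])[:,::1]) 
W=cloud("side",d).reshape(-1,3); W=W[(abs(W[:,0]-.485)<.045)&(abs(W[:,1]-.014)<.04)]
r=W[(W[:,2]>.041)]; print(len(r),r.mean(0),r.min(0),r.max(0)); print("wide",circ(W[(W[:,2]>.008)&(W[:,2]<.04)],.025))
m=cv2.imread("pics/m2.png"); cv2.imwrite("pics/m2.png",cv2.resize(m,(800,300)))
E
```

```text
[0.4843 0.1136 0.2098] [-179.9901    0.0333  -99.8537] [ 0.0474 -0.2657 -0.7158] 3.7 0.035348012979832574
72 [0.4775 0.0179 0.044 ] [ 0.4605 -0.0128  0.041 ] [0.5065 0.0382 0.0477]
wide (array([0.485 , 0.0145]), np.float64(0.001800713829377034), 307)
```

View pics/m2.png

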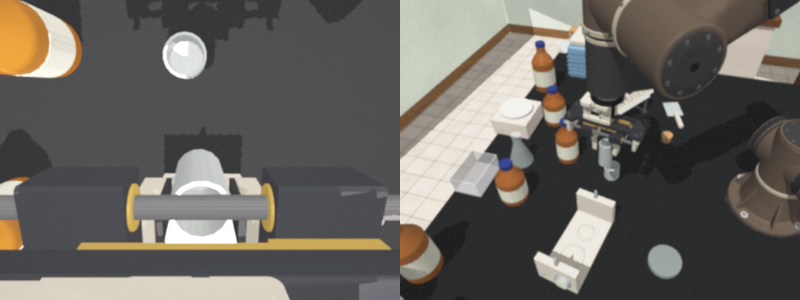

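Left, the wrist view shows the wide cup still standing alone, at about (185,55) of the reduced picture, with the narrow cup in the jaws. Right, the side view shows the manifold with two rings, the nearer-to-robot -y one apparently smaller. I'll check the ring radii next.

```bash
python3 - <<'E'
from h import *
np.set_printoptions(precision=4,suppress=True)
u=np.array([.1762,.9844]); x=np.array([.9844,-.1762])
f=np.load("side0.npz"); W=cloud("side",f['d']).reshape(-1,3); g=f['p'].mean(-1).reshape(-1)
l=np.stack([(W[:,:2]-[.5125,.284])@x,(W[:,:2]-[.5125,.284])@u],1)
for s in(-1,1):
    c=[0,s*.038]
    r=np.hypot(*(l-c).T); k=(r<.045)&(W[:,2]<.022)&(abs(l[:,1])<.09)
    print(s,[(round(a*1e3),int(((r>=a)&(r<a+.002)&k).sum()),round(float(np.median(W[(r>=a)&(r<a+.002)&k,2]))*1 if 0 else float(np.mean(W[(r>=a)&(r<a+.002)&k,2])),4),round(float(np.mean(g[(r>=a)&(r<a+.002)&k])))) for a in np.arange(.016,.04,.002)])
    q=W[k&(W[:,2]>.0145)&(r<.036)]; 
    if len(q)>8: print(len(q), [circ(q,R) for R in (.0235,.0305)])
im=f['p'][255:412,180:310,::-1]; cv2.imwrite("pics/crop.png",cv2.resize(im,None,fx=3.5,fy=3.5,interpolation=cv2.INTER_CUBIC))
E
```

```text
-1 [(16, 49, 0.0117, 230), (18, 53, 0.0121, 227), (20, 66, 0.0136, 224), (22, 54, 0.0153, 226), (24, 77, 0.0144, 225), (26, 79, 0.0123, 226), (28, 80, 0.0119, 230), (30, 82, 0.012, 232), (32, 101, 0.0117, 232), (34, 98, 0.012, 232), (36, 102, 0.0117, 232), (38, 107, 0.012, 232)]
128 [(array([0.5046, 0.2479]), np.float64(0.0020497891610803997), 128), (array([0.4995, 0.2511]), np.float64(0.006894388807901908), 128)]
1 [(16, 58, 0.0116, 206), (18, 65, 0.0118, 204), (20, 71, 0.0117, 200), (22, 72, 0.0119, 202), (24, 88, 0.0119, 197), (26, 107, 0.0128, 204), (28, 83, 0.0151, 207), (30, 75, 0.0157, 195), (32, 86, 0.0133, 191), (34, 88, 0.012, 205), (36, 97, 0.0118, 209), (38, 87, 0.012, 213)]
170 [(array([0.5171, 0.3185]), np.float64(0.006316490005930695), 170), (array([0.518 , 0.3224]), np.float64(0.0014641515217123891), 170)]
```

View pics/crop.png

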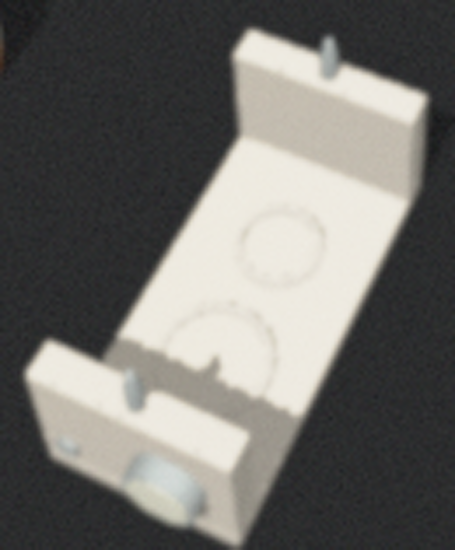

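The near (-y) ring is the narrow one, centred at about (0.505, 0.2475). The wide ring is at about (0.518, 0.322). The floor (12 mm) and ring radii fit.

Call:
step_arm:
  steps:
    - [[-0.4,0,0,0,0,0],[-0.8,0,0,0,0,0],[-1,0.01,0,0,0,0]]

```text
clock: 4.1
tool_pos: [0.5014, 0.2121, 0.209]
orientation: [180.0, -0.0, -100.0]
force: [0.2, -0.5, -0.7]
opening: 0.0353
gripper_force: 29.9
```

Call:
step_arm:
  steps:
    - [[-0.25,0.02,0,0,0,0],[-0.35,0.025,0.3,0,0,0],[-0.35,0.025,0.7,0,0,0],[-0.35,0.025,1,0,0,0],[-0.35,0.025,1,0,0,0],[-0.35,0.025,1,0,0,0]]

```text
clock: 4.7
tool_pos: [0.5048, 0.2452, 0.1097]
orientation: [180.0, -0.1, -100.0]
force: [0.3, -0.5, 0.2]
opening: 0.0358
gripper_force: 29.9
```

Call:
step_arm:
  steps:
    - [[-0.02,0,0.2,0,0,0],[-0.02,0,0.35,0,0,0],[-0.02,0,0.42,0,0,0],[-0.02,0,0.46,0,0,0],[-0.02,0,0.49,0,0,0],[-0.02,0,0.51,0,0,0],[-0.02,0,0.51,0,0,0]]

```text
clock: 5.4
tool_pos: [0.5051, 0.2481, 0.0589]
orientation: [-180.0, 0.0, -100.0]
force: [-0.4, 0.2, -1.4]
opening: 0.0357
gripper_force: 29.9
```

```bash
python3 - <<'E'
from h import *
p,d=snapshot("side"); cv2.imwrite("pics/s3.png",cv2.resize(p[230:410,170:330,::-1],None,fx=3,fy=3,interpolation=cv2.INTER_CUBIC)); o=get_obs(); print(o['tool_pos'],o['force'])
E
```

```text
[0.505059   0.24814512 0.05895931] [-1.10153918 -0.1706803  -1.26864623]
```

View pics/s3.png

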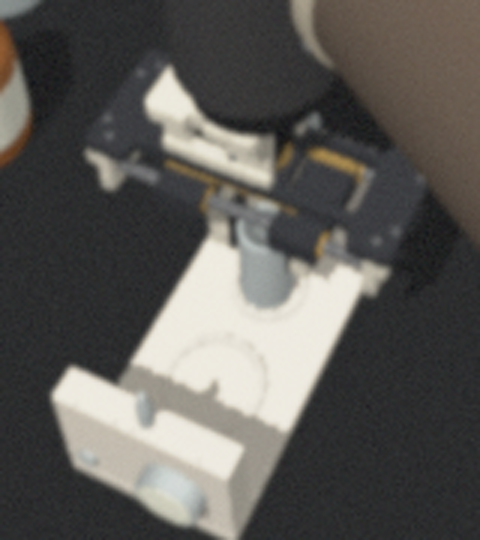

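The picture shows the cup held over the narrow ring, its base near (265,290), with the ring peeking out lower right. It looks a little off, so I'll measure.

```bash
python3 - <<'E'
from h import *
np.set_printoptions(precision=4,suppress=True)
p,d=snapshot("side"); W=cloud("side",d).reshape(-1,3)
A=W[(abs(W[:,0]-.505)<.03)&(abs(W[:,1]-.248)<.03)]
for a,b in((.018,.03),(.03,.042),(.042,.055)): 
    k=A[(A[:,2]>a)&(A[:,2]<b)]; print(a,circ(k,.018))
R=A[(A[:,2]>.0142)&(A[:,2]<.0172)]; print("ring vis",len(R),circ(R,.0235))
f=np.load("side0.npz"); P=cloud("side",f['d']).reshape(-1,3)
for c,r in (((.505,.2475),.0235),((.518,.322),.0305)):
    rr=np.hypot(*(P[:,:2]-c).T); k=P[(P[:,2]>.0148)&(P[:,2]<.018)&(abs(rr-r)<.007)]; print("ring",circ(k,r))
c=calibration("side"); 
for s in ((260.9,325.6),(264,335)): print(ray(c,*s,.016))
E
```

```text
0.018 (array([0.5053, 0.2479]), np.float64(0.0008362500209094995), 61)
0.03 (array([0.5053, 0.2481]), np.float64(0.0005223090776418718), 57)
0.042 (array([0.5039, 0.2483]), np.float64(0.0011812997839826126), 71)
ring vis 85 (array([0.5045, 0.2468]), np.float64(0.002666094313133622), 85)
ring (array([0.5046, 0.2478]), np.float64(0.0011335434809495613), 98)
ring (array([0.518 , 0.3225]), np.float64(0.0011609391229778436), 139)
[0.5004 0.2505 0.016 ]
[0.4888 0.2686 0.016 ]
```

Depth puts the cup within 1 mm of the ring. Its underside is at 13.4 mm, already below the ring top at 16 mm with no contact force, so it is inside. I'll lower it and release.

Call:
step_arm:
  steps:
    - [[0,0,0.005,0,0,0],[0,0,0.01,0,0,0],[0,0,0.015,0,0,0],[0,0,0.015,0,0,0]]

```text
clock: 5.9
tool_pos: [0.505, 0.2481, 0.0574]
orientation: [-180.0, 0.0, -100.0]
force: [-0.4, -1.1, 3.6]
opening: 0.0352
gripper_force: 29.9
```

Call:
step_arm:
  steps:
    - [[0,0,0,0,0,0],[0,0,0,0,0,0],[0,0,0,0,0,0],[0,0,0,0,0,0],[0,0,-0.1,0,0,0],[0,0,-0.3,0,0,0],[0,0,-0.7,0,0,0],[0,0,-1,0,0,0],[0,0,-1,0,0,0]]
  jaw: 0

```text
clock: 6.8
tool_pos: [0.5072, 0.2497, 0.1626]
orientation: [-179.7, 0.4, -100.0]
force: [0.4, 0.3, -0.7]
opening: 0.0875
gripper_force: 0.0
```

```bash
python3 - <<'E'
from h import *
np.set_printoptions(precision=4,suppress=True)
p,d=snapshot("side"); W=cloud("side",d).reshape(-1,3)
A=W[(abs(W[:,0]-.505)<.03)&(abs(W[:,1]-.248)<.03)]
print(circ(A[(A[:,2]>.02)&(A[:,2]<.06)],.018)); t=A[(A[:,2]>.079)&(A[:,2]<.095)]; print(t.mean(0),t.min(0),t.max(0))
o=get_obs(); print(o['tool_pos'],o['orientation'],o['force'],o['clock'])
E
```

```text
(array([0.5056, 0.2488]), np.float64(0.0012412878119393226), 264)
[0.5051 0.2497 0.0828] [0.4881 0.2307 0.079 ] [0.5225 0.2668 0.0859]
[0.506  0.249  0.1602] [-179.8092    0.2425 -100.0112] [-0.3518  0.4292 -0.8494] 6.85
```

Narrow cup is seated, with its rim at about 84 mm. Next is the wide cup.

Call:
step_arm:
  steps:
    - [[0.3,-0.02,-0.1,0,0,0],[0.7,-0.05,-0.1,0,0,0],[1,-0.1,-0.1,0,0,0]]

```text
clock: 7.15
tool_pos: [0.4961, 0.1462, 0.1667]
orientation: [179.9, -0.0, -100.0]
force: [0.4, -0.2, 0.9]
opening: 0.0877
gripper_force: 0.0
```

Call:
step_arm:
  steps:
    - [[0.45,-0.05,0,0,0,0],[0.9,-0.08,0.1,0,0,0],[1,-0.1,0.3,0,0,0]]

```text
clock: 7.45
tool_pos: [0.4889, 0.0445, 0.1375]
orientation: [-179.9, 0.0, -100.2]
force: [0.1, -0.4, -0.1]
opening: 0.0874
gripper_force: 0.0
```

Call:
step_arm:
  steps:
    - [[0.3,0,0,0,0,0],[0.35,0,0.3,0,0,0],[0.35,0,0.6,0,0,0],[0.35,0,0.6,0,0,0],[0.35,0,0.6,0,0,0]]

```text
clock: 7.95
tool_pos: [0.4834, 0.0129, 0.077]
orientation: [179.9, -0.1, -100.0]
force: [-0.7, 0.4, 0.1]
opening: 0.0881
gripper_force: 0.0
```

```bash
python3 - <<'E'
from h import *
np.set_printoptions(precision=4,suppress=True)
o=get_obs(); print(o['tool_pos'],o['orientation'],o['force'],o['clock'])
c=calibration("wrist");p,d=snapshot("wrist"); W=cloud("wrist",d,c).reshape(-1,3)
A=W[(abs(W[:,0]-.485)<.04)&(abs(W[:,1]-.014)<.04)]; t=A[(A[:,2]>.041)&(A[:,2]<.05)]; print(len(t),t.mean(0),t.min(0),t.max(0),circ(t,.0233))
E
```

```text
[0.4834 0.0129 0.077 ] [ 179.9113   -0.0829 -100.0087] [-0.7146  0.3902  0.0784] 7.95
1375 [0.4836 0.0049 0.0446] [ 0.4603 -0.0118  0.041 ] [0.5097 0.0309 0.0473] (array([0.4849, 0.0127]), np.float64(0.0009746099912350033), 1375)
```

Aligned within 1.5 mm. Descend 57 mm and grip.

Call:
step_arm:
  steps:
    - [[0,-0.015,0.25,0,0,0],[0,-0.015,0.45,0,0,0],[0,-0.015,0.57,0,0,0],[0,-0.015,0.57,0,0,0],[0,-0.015,0.57,0,0,0]]

```text
clock: 8.5
tool_pos: [0.4861, 0.0134, 0.0213]
orientation: [-179.9, 0.0, -100.0]
force: [0.1, -0.5, -0.7]
opening: 0.0876
gripper_force: 0.0
```

Call:
step_arm:
  steps:
    - [[0,0,0,0,0,0],[0,0,0,0,0,0],[0,0,0,0,0,0],[0,0,0,0,0,0],[0,0,0,0,0,0],[0,0,0,0,0,0],[0,0,0,0,0,0]]
  jaw: 255

```text
clock: 9.2
tool_pos: [0.4852, 0.0129, 0.0202]
orientation: [-180.0, 0.0, -100.0]
force: [-1.3, 0.4, 2.6]
opening: 0.0499
gripper_force: 30.0
```

Call:
step_arm:
  steps:
    - [[0,0,-0.1,0,0,0],[0,0,-0.4,0,0,0],[0,0,-0.8,0,0,0],[0,0,-1,0,0,0]]

```text
clock: 9.6
tool_pos: [0.4863, 0.0131, 0.1235]
orientation: [-179.8, 0.1, -100.0]
force: [0.9, 1.0, -1.1]
opening: 0.05
gripper_force: 30.0
```

Call:
step_arm:
  steps:
    - [[-0.2,0,-0.4,0,0,0],[-0.6,0,-0.7,0,0,0],[-1,0,-0.8,0,0,0],[-1,0,-0.8,0,0,0]]

```text
clock: 10.0
tool_pos: [0.5044, 0.1151, 0.2029]
orientation: [-179.8, 0.2, -99.9]
force: [-0.6, 0.5, -1.7]
opening: 0.0505
gripper_force: 30.0
```

Call:
step_arm:
  steps:
    - [[-0.4,0,0,0,0,0],[-0.8,0.05,0,0,0,0],[-1,0.1,0,0,0,0]]

```text
clock: 10.3
tool_pos: [0.5101, 0.2134, 0.2001]
orientation: [180.0, -0.0, -100.0]
force: [0.1, 0.2, -0.2]
opening: 0.0502
gripper_force: 30.0
```

Call:
step_arm:
  steps:
    - [[-0.4,0.05,0,0,0,0],[-0.8,0.1,0,0,0,0],[-1,0.1,0.4,0,0,0],[-1,0.1,0.8,0,0,0],[-1,0.1,0.8,0,0,0],[-1,0.1,0.8,0,0,0]]

```text
clock: 10.9
tool_pos: [0.5176, 0.3109, 0.1204]
orientation: [180.0, -0.1, -100.0]
force: [0.9, 0.2, 0.2]
opening: 0.0501
gripper_force: 30.0
```

Call:
step_arm:
  steps:
    - [[-0.12,0.015,0,0,0,0],[-0.12,0.015,0.3,0,0,0],[-0.12,0.015,0.6,0,0,0],[-0.12,0.015,0.75,0,0,0],[-0.12,0.015,0.8,0,0,0],[-0.12,0.015,0.83,0,0,0],[-0.12,0.015,0.86,0,0,0],[-0.12,0.015,0.86,0,0,0]]

```text
clock: 11.7
tool_pos: [0.5188, 0.3243, 0.0351]
orientation: [-179.9, 0.1, -100.0]
force: [0.5, -0.5, -1.0]
opening: 0.0501
gripper_force: 30.0
```

Call:
step_arm:
  steps:
    - [[0,0,0.005,0,0,0],[0,0,0.01,0,0,0],[0,0,0.018,0,0,0],[0,0,0.018,0,0,0]]

```text
clock: 12.1
tool_pos: [0.5183, 0.3238, 0.0323]
orientation: [180.0, 0.0, -100.0]
force: [-0.0, 0.1, -1.4]
opening: 0.05
gripper_force: 30.0
```

Call:
step_arm:
  steps:
    - [[0,0,0.004,0,0,0],[0,0,0.004,0,0,0],[0,0,0.004,0,0,0],[0,0,0.004,0,0,0],[0,0,0.004,0,0,0],[0,0,-0.2,0,0,0],[0,0,-0.5,0,0,0],[0,0,-1,0,0,0]]
  jaw: 0

```text
clock: 12.9
tool_pos: [0.5167, 0.3224, 0.1304]
orientation: [179.8, -0.3, -100.1]
force: [0.8, 0.8, -0.8]
opening: 0.0878
gripper_force: 0.0
```

Call:
step_arm:
  steps:
    - [[0,0,-0.4,0,0,0],[0,0,-0.8,0,0,0],[-0.4,0,-1,0,0,0],[-0.8,0,-1,0,0,0],[-1,0,-1,0,0,0],[-1,0,-1,0,0,0],[-1,0,-1,0,0,0]]

```text
clock: 13.6
tool_pos: [0.5354, 0.4223, 0.2316]
orientation: [180.0, -0.1, -100.0]
force: [-0.1, -2.2, -0.1]
opening: 0.0874
gripper_force: 0.0
```

```bash
python3 - <<'E'
from h import *
np.set_printoptions(precision=4,suppress=True)
o=get_obs(); print(o['tool_pos'],o['orientation'],o['force'],o['clock'],o['joint_pos'])
c=calibration("wrist");p,d=snapshot("wrist"); cv2.imwrite("pics/w4.png",p[:,:,::-1]);np.savez("w4.npz",p=p,d=d)
W=cloud("wrist",d,c).reshape(-1,3)
A=W[(abs(W[:,0]-.512)<.1)&(abs(W[:,1]-.284)<.14)]
T=A[(A[:,2]>.086)&(A[:,2]<.097)]; r=cv2.minAreaRect((T[:,:2]*1000).astype(np.float32)); print("tops",r,len(T),np.median(T[:,2]))
for s in(-1,1):
    k=A[(A[:,2]>.1)&(A[:,2]<.13)&(((A[:,1]-.284)*s)>.06)]; print("pin",s,len(k),k.mean(0) if len(k) else 0,k.min(0),k.max(0))
for c0,zz,rr in (((.5055,.2485),.084,.0165),((.518,.3235),.057,.0233)):
    k=A[(abs(A[:,2]-zz)<.004)&(np.hypot(*(A[:,:2]-c0).T)<.032)]; print("cup",circ(k,rr),k.min(0),k.max(0))
E
```

```text
[0.5354 0.4223 0.2316] [179.9628  -0.0613 -99.9965] [-0.1348 -2.154  -0.1295] 13.6 [ 54.5986  21.0752   2.1283  -0.0077 -71.1244 -64.5927]
tops ((530.5862426757812, 387.63287353515625), (19.920269012451172, 110.3288345336914), 79.5958023071289) 3346 0.0919915640744951Traceback (most recent call last):
  File "<stdin>", line 9, in <module>
    return umr_minimum(a, axis, None, out, keepdims, initial, where)
ValueError: zero-size array to reduction operation minimum which has no identity
```

View pics/w4.png

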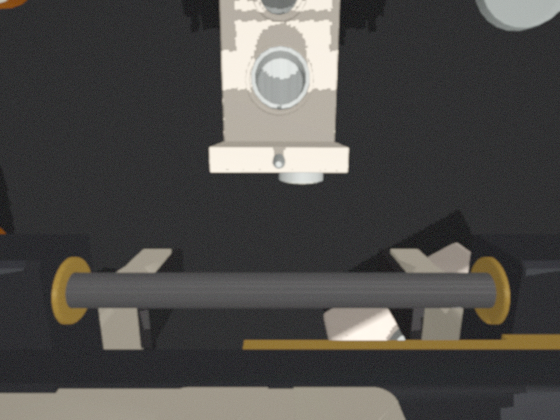

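The wrist view shows the wide cup sitting in its ring at (279,78), with the +y pin at (279,160). The wall fit puts manifold_top at about (0.512, 0.284), with its y axis at 79.8°. Now I'll travel to the cover.

Call:
step_arm:
  steps:
    - [[0.3,0,-0.3,0,0,0],[0.7,0,-0.6,0,0,0],[1,0,-0.7,0,0,0]]

```text
clock: 13.95
tool_pos: [0.5188, 0.3218, 0.3059]
orientation: [-179.8, 0.2, -100.0]
force: [0.2, -0.1, 0.6]
opening: 0.0876
gripper_force: 0.0
```

Call:
step_arm:
  steps:
    - [[0.5,0,0,0,0,0],[1,0,0,0,0,0]]

```text
clock: 14.15
tool_pos: [0.5001, 0.223, 0.3029]
orientation: [-180.0, 0.1, -100.0]
force: [0.7, 0.0, -0.3]
opening: 0.0879
gripper_force: 0.0
```

Call:
step_arm:
  steps:
    - [[0.5,0,0,0,0,0],[1,0,0,0,0,0]]

```text
clock: 14.35
tool_pos: [0.4822, 0.1241, 0.3027]
orientation: [-180.0, 0.0, -100.0]
force: [0.7, -0.1, 0.5]
opening: 0.0881
gripper_force: 0.0
```

Call:
step_arm:
  steps:
    - [[0.25,-0.1,0,0,0,-0.25],[0.5,-0.2,0,0,0,-0.5],[0.75,-0.3,0,0,0,-0.75],[1,-0.3,0,0,0,-1]]

```text
clock: 14.75
tool_pos: [0.4954, 0.0211, 0.3024]
orientation: [-180.0, -0.0, -71.2]
force: [0.1, -0.0, 0.8]
opening: 0.0874
gripper_force: 0.0
```

Call:
step_arm:
  steps:
    - [[0.25,0.1,0,0,0,-0.25],[0.5,0.2,0,0,0,-0.5],[0.75,0.3,0,0,0,-0.75],[0.95,0.32,0,0,0,-1]]

```text
clock: 15.15
tool_pos: [0.4942, -0.0792, 0.3029]
orientation: [-179.9, -0.0, -42.5]
force: [0.5, 0.8, 0.3]
opening: 0.0877
gripper_force: 0.0
```

Call:
step_arm:
  steps:
    - [[0.2,0.3,0,0,0,-0.2],[0.4,0.6,0,0,0,-0.38],[0.6,0.8,0,0,0,-0.38]]

```text
clock: 15.45
tool_pos: [0.4836, -0.1787, 0.3029]
orientation: [-180.0, -0.0, -31.7]
force: [1.2, 0.8, 0.8]
opening: 0.0874
gripper_force: 0.0
```

Call:
step_arm:
  steps:
    - [[0.2,0.4,0,0,0,0],[0.4,0.8,0,0,0,0],[0.5,0.95,0,0,0,0],[0.53,0.99,0,0,0,0],[0.53,0.99,0,0,0,0],[0.53,0.99,0,0,0,0]]

```text
clock: 16.05
tool_pos: [0.4778, -0.2881, 0.3025]
orientation: [-180.0, -0.0, -31.8]
force: [0.0, 0.4, -0.3]
opening: 0.0874
gripper_force: 0.0
```

```bash
python3 - <<'E'
from h import *
np.set_printoptions(precision=4,suppress=True)
o=get_obs(); print(o['tool_pos'],o['orientation'],o['force'],o['clock'],o['joint_pos'])
c=calibration("wrist");p,d=snapshot("wrist"); cv2.imwrite("pics/w5.png",p[:,:,::-1]);np.savez("w5.npz",p=p,d=d,**{k:np.array(v) for k,v in c.items()})
E
```

```text
[ 0.4778 -0.2881  0.3025] [-179.9843   -0.0122  -31.8472] [ 0.0321  0.3923 -0.3472] 16.05 [-10.9886   7.1416  -7.2474  -0.0106 -75.594   69.144 ]
```

View pics/w5.png

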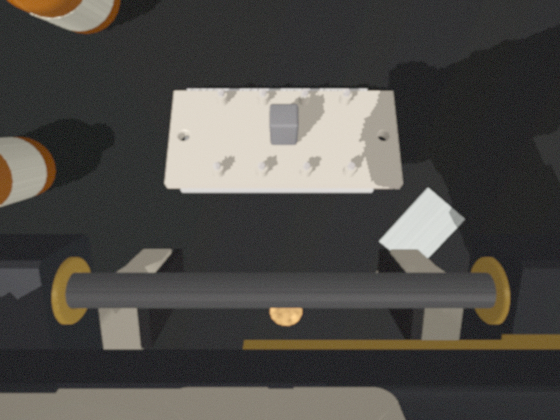

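The wrist view shows the whole cover: holes at (183,136) and (383,136), the grip block at about (284,124), and the downhill edge on top. Both fit the description, so I'll compute the pose.

```bash
python3 - <<'E'
from h import *
np.set_printoptions(precision=4,suppress=True)
f=np.load("w5.npz"); c={k:f[k] for k in('mtx','rvec','tvec')}; W=cloud("wrist",f['d'],c); g=f['p'].mean(-1)
M=np.zeros(g.shape,bool); M[85:190,165:403]=1
P=W[M&(g>130)]; P=P[(P[:,2]>.02)&(P[:,2]<.12)]
for _ in range(6):
    m=P.mean(0); n=np.linalg.svd(P-m,full_matrices=False)[2][2]; n*=np.sign(n[2]); e=(P-m)@n; P=P[abs(e)<max(.002,1.5*e.std())]
print("n",n,"tilt",np.degrees(np.arccos(n[2])),"az",np.degrees(np.arctan2(n[1],n[0])),len(P),m)
K=c['mtx'];R=cv2.Rodrigues(c['rvec'])[0];o=-R.T@c['tvec'].ravel()
def hit(u,v,off=0):
    q=R.T@np.linalg.solve(K,[u,v,1.]); return o+q*((m+n*off-o)@n)/(q@n)
hs=[]
for u,v in((183,136),(383,136)):
    b=g[v-9:v+10,u-9:u+10]; w=np.clip(150-b,0,None); yy,xx=np.mgrid[v-9:v+10,u-9:u+10]; cu,cv_=(w*xx).sum()/w.sum(),(w*yy).sum()/w.sum(); hs.append(hit(cu,cv_)); print(cu,cv_,hs[-1])
print("hole dist",np.linalg.norm(hs[0]-hs[1]),"mid",(hs[0]+hs[1])/2)
# corners via plane points
T=cv2.minAreaRect
ux=np.array([n[0],n[1],0]);ux/=np.linalg.norm(ux); y=np.cross(n,np.array([ux[0],ux[1],0])); y/=np.linalg.norm(y); x=np.cross(y,n)
q=W[M]; q=q[~np.isnan(q[:,0])]; h=(q-m)@n; k=q[abs(h)<.003]; l=np.stack([(k-m)@x,(k-m)@y],1)
r=cv2.minAreaRect((l*1000).astype(np.float32)); print("rect",r)
ctr=m+x*r[0][0]/1e3+y*r[0][1]/1e3
t=q[(h>.034)&(h<.046)]; tl=np.stack([(t-m)@x,(t-m)@y],1)*1000; print("grip",len(t),tl.min(0),tl.max(0),np.median((t-m)@n))
print("rect ctr world",ctr,"x",x,"y",y)
gt=m+x*(tl.min(0)+tl.max(0))[0]/2e3+y*(tl.min(0)+tl.max(0))[1]/2e3+.02*n; print("grip pt by block",gt,"by rect",ctr+.02*n)
E
```

```text
n [ 0.4492 -0.2795  0.8486] tilt 31.93937724978147 az -31.887807568744613 18727 [ 0.5151 -0.3149  0.0612]
182.97969991173875 138.4007060900265 [ 0.5706 -0.2256  0.0613]
382.6455955891781 137.66213617130398 [ 0.4608 -0.4039  0.0607]
hole dist 0.20947018051286423 mid [ 0.5157 -0.3147  0.061 ]
rect ((5.5951690673828125, -0.1370849609375), (114.96453857421875, 241.39190673828125), 0.08448268473148346)
grip 731 [ -9.7553 -13.9953] [15.6649 13.8217] 0.03975342723991666
rect ctr world [ 0.5191 -0.3175  0.0583] x [ 0.7205 -0.4483 -0.529 ] y [0.5283 0.8491 0.    ]
grip pt by block [ 0.5262 -0.3219  0.0767] by rect [ 0.5281 -0.3231  0.0753]
```

Call:
step_arm:
  steps:
    - [[0.2,0,0.1,0,-0.25,0],[0.45,0,0.2,0,-0.5,0],[0.7,0.03,0.4,0,-0.75,0],[0.92,0.03,0.6,0,-1,0],[0.92,0.03,0.6,0,-1,0],[0.92,0.03,0.6,0,-1,0]]

```text
clock: 16.7
tool_pos: [0.5554, -0.3387, 0.2327]
orientation: [179.8, 29.5, -31.9]
force: [-0.5, 0.5, 1.9]
opening: 0.0879
gripper_force: 0.0
```

```bash
cat >> h.py <<'E'
from scipy.spatial.transform import Rotation as Ro
def plan(pos,R):
    o=get_obs(); A=Ro.from_euler('xyz',o['orientation'],degrees=True)
    print("now",o['tool_pos'].round(4),o['orientation'].round(2),"shift units",(A.inv().apply(np.array(pos)-o['tool_pos'])/.1).round(3),"turn units",((A.inv()*R).as_rotvec()/.5).round(3),"clk",o['clock'],"J",o['joint_pos'].round(1),"F",o['force'].round(1))
E
cat > cov.py <<'E'
from h import *
n=np.array([.4492,-.2795,.8486]); y=-np.array([.5283,.8491,0]); z=-n/np.linalg.norm(n); x=np.cross(y,z)
R=Ro.from_matrix(np.stack([x,y,z],1)); g=np.array([.5187,-.3172,.0624])
if __name__=="__main__": plan(g+.08*n,R); plan(g,R)
E
python3 cov.py
```

```text
now [ 0.5554 -0.3387  0.2327] [179.79  29.51 -31.9 ] shift units [0.503 0.008 0.892] turn units [ 0.007 -0.085 -0.   ] clk 16.7 J [ -18.2   37.4   25.8   -6.8 -107.2   76.1] F [-0.5  0.5  1.9]
now [ 0.5554 -0.3387  0.2327] [179.79  29.51 -31.9 ] shift units [0.469 0.005 1.691] turn units [ 0.007 -0.085 -0.   ] clk 16.7 J [ -18.2   37.4   25.8   -6.8 -107.2   76.1] F [-0.5  0.5  1.9]
```

Call:
step_arm:
  steps:
    - [[0.25,0,0.2,0,-0.1,0],[0.5,0,0.5,0,-0.1,0],[0.5,0.01,0.85,0,-0.1,0],[0.5,0.01,0.88,0,-0.1,0],[0.5,0.01,0.88,0,-0.1,0],[0.5,0.01,0.88,0,-0.1,0]]

```text
clock: 17.3
tool_pos: [0.5573, -0.3419, 0.1462]
orientation: [-180.0, 31.0, -31.7]
force: [-0.4, -0.1, -0.0]
opening: 0.0877
gripper_force: 0.0
```

```bash
python3 cov.py
```

```text
now [ 0.5573 -0.3419  0.1462] [-179.95   31.04  -31.75] shift units [ 0.052 -0.006  0.154] turn units [ 0.001 -0.031  0.004] clk 17.3 J [ -18.6   41.5   21.7   -6.9 -100.4   77.5] F [-0.4 -0.1 -0. ]
now [ 0.5573 -0.3419  0.1462] [-179.95   31.04  -31.75] shift units [ 0.04  -0.006  0.954] turn units [ 0.001 -0.031  0.004] clk 17.3 J [ -18.6   41.5   21.7   -6.9 -100.4   77.5] F [-0.4 -0.1 -0. ]
```

Call:
step_arm:
  steps:
    - [[0,0,0,0,0,0],[0,0,0,0,0,0]]

```text
clock: 17.5
tool_pos: [0.5565, -0.3417, 0.1431]
orientation: [-180.0, 31.3, -31.8]
force: [-0.2, 0.1, -0.2]
opening: 0.0876
gripper_force: 0.0
```

```bash
python3 cov.py|tail -1
```

```text
now [ 0.5565 -0.3417  0.1431] [-179.96   31.31  -31.81] shift units [ 0.035 -0.009  0.923] turn units [ 0.    -0.022  0.002] clk 17.5 J [ -18.7   41.8   21.6   -6.9 -100.4   77.5] F [-0.2  0.1 -0.2]
```

Settled. Go down most of the way, then re-check before the last centimetres.

Call:
step_arm:
  steps:
    - [[0.03,-0.01,0.2,0,-0.02,0],[0.03,-0.01,0.4,0,-0.02,0],[0.03,-0.01,0.6,0,-0.02,0],[0.03,-0.01,0.7,0,-0.02,0],[0.03,-0.01,0.7,0,-0.02,0],[0.03,-0.01,0.7,0,-0.02,0],[0.03,-0.01,0.7,0,-0.02,0]]

```text
clock: 18.2
tool_pos: [0.5282, -0.3232, 0.0808]
orientation: [-180.0, 32.0, -31.8]
force: [-0.5, -0.8, 0.6]
opening: 0.0877
gripper_force: 0.0
```

```bash
python3 cov.py|tail -1
```

```text
now [ 0.5282 -0.3232  0.0808] [-180.     31.97  -31.84] shift units [ 0.002 -0.001  0.215] turn units [0.001 0.001 0.002] clk 18.2 J [-18.1  42.   13.2  -7.2 -92.4  78. ] F [-0.5 -0.8  0.6]
```

Call:
step_arm:
  steps:
    - [[0,0,0.08,0,0,0],[0,0,0.15,0,0,0],[0,0,0.2,0,0,0],[0,0,0.21,0,0,0],[0,0,0.21,0,0,0]]

```text
clock: 18.7
tool_pos: [0.5176, -0.3167, 0.0618]
orientation: [180.0, 32.1, -31.8]
force: [0.4, -0.3, 0.3]
opening: 0.0878
gripper_force: 0.0
```

Call:
step_arm:
  steps:
    - [[0,0,0,0,0,0],[0,0,0,0,0,0],[0,0,0,0,0,0],[0,0,0,0,0,0],[0,0,0,0,0,0],[0,0,0,0,0,0],[0,0,0,0,0,0],[0,0,0,0,0,0],[0,0,0,0,0,0],[0,0,0,0,0,0]]
  jaw: 255

```text
clock: 19.7
tool_pos: [0.5178, -0.3167, 0.062]
orientation: [-180.0, 32.1, -31.8]
force: [-0.9, -0.5, -1.4]
opening: 0.0278
gripper_force: 30.0
```

```bash
python3 cov.py|tail -1
```

```text
now [ 0.5178 -0.3167  0.062 ] [-180.     32.08  -31.84] shift units [ 0.006 -0.001 -0.008] turn units [0.001 0.005 0.001] clk 19.7 J [-17.9  42.   10.5  -7.3 -89.8  78.2] F [-0.9 -0.5 -1.4]
```

Call:
step_arm:
  steps:
    - [[0,0,-0.05,0,0,0],[0,0,-0.1,0,0,0],[0,0,-0.2,0,0,0],[0,0,-0.35,0,0,0],[0,0,-0.5,0,0,0],[0,0,-0.7,0,0,0],[0,0,-0.8,0,0,0],[0,0,-0.8,0,0,0]]

```text
clock: 20.5
tool_pos: [0.5551, -0.3399, 0.1311]
orientation: [-180.0, 31.9, -31.8]
force: [0.0, -0.4, -2.8]
opening: 0.0278
gripper_force: 30.0
```

```bash
cat > lev.py <<'E'
from h import *
import sys
# level pose: tool down at yaw; args x y z yaw
a=list(map(float,sys.argv[1:5])); plan(a[:3],Ro.from_euler('xyz',[180,0,a[3]],degrees=True))
E
python3 lev.py .52 -.30 .24 -31.85
```

```text
now [ 0.5551 -0.3399  0.1311] [-179.98   31.91  -31.84] shift units [-1.007 -0.154 -0.656] turn units [-1.000e-03  1.114e+00  0.000e+00] clk 20.5 J [-18.6  42.4  21.1  -7.1 -99.8  77.5] F [ 0.  -0.4 -2.8]
```

Call:
step_arm:
  steps:
    - [[-0.1,0,-0.1,0,0.1,0],[-0.25,0,-0.2,0,0.25,0],[-0.45,-0.05,-0.3,0,0.45,0],[-0.65,-0.1,-0.45,0,0.65,0],[-0.85,-0.15,-0.6,0,0.85,0],[-1,-0.15,-0.65,0,0.95,0],[-1,-0.15,-0.65,0,1,0],[-1,-0.15,-0.65,0,1,0],[-1,-0.15,-0.65,0,1,0]]

```text
clock: 21.4
tool_pos: [0.5185, -0.2995, 0.2375]
orientation: [180.0, 3.5, -31.8]
force: [1.2, -0.3, -2.5]
opening: 0.0278
gripper_force: 30.0
```

```bash
python3 lev.py .52 -.25 .30 -31.85
```

```text
now [ 0.5185 -0.2995  0.2375] [180.     3.55 -31.84] shift units [-0.287 -0.429 -0.609] turn units [0.    0.124 0.   ] clk 21.4 J [-12.1  15.3  -5.   -1.2 -73.1  70.7] F [ 1.2 -0.3 -2.5]
```

Call:
step_arm:
  steps:
    - [[-0.1,-0.1,-0.2,0,0.06,0],[-0.2,-0.25,-0.4,0,0.12,0],[-0.28,-0.43,-0.6,0,0.12,0]]

```text
clock: 21.7
tool_pos: [0.5204, -0.2503, 0.2989]
orientation: [179.9, 0.1, -31.9]
force: [-0.2, 0.4, -1.8]
opening: 0.0281
gripper_force: 30.0
```

Call:
step_arm:
  steps:
    - [[-0.15,-0.25,0,0,0,-0.15],[-0.3,-0.5,0,0,0,-0.35],[-0.45,-0.75,0,0,0,-0.55],[-0.62,-1,0,0,0,-0.75]]

```text
clock: 22.1
tool_pos: [0.5214, -0.132, 0.298]
orientation: [180.0, 0.2, -10.2]
force: [0.2, -0.5, -2.8]
opening: 0.0278
gripper_force: 30.0
```

Call:
step_arm:
  steps:
    - [[-0.06,-0.33,0,0,0,0],[-0.12,-0.66,0,0,0,0],[-0.18,-1,0,0,0,0]]

```text
clock: 22.4
tool_pos: [0.5215, -0.0302, 0.2982]
orientation: [179.9, 0.2, -10.4]
force: [0.6, 0.3, -2.9]
opening: 0.0275
gripper_force: 30.0
```

Call:
step_arm:
  steps:
    - [[-0.06,-0.33,0,0,0,0],[-0.12,-0.66,0,0,0,0],[-0.18,-1,0,0,0,0]]

```text
clock: 22.7
tool_pos: [0.5218, 0.0716, 0.2982]
orientation: [179.9, 0.2, -10.4]
force: [0.7, -0.4, -2.9]
opening: 0.028
gripper_force: 30.0
```

Call:
step_arm:
  steps:
    - [[-0.06,-0.33,0,0,0,0],[-0.12,-0.66,0,0,0,0],[-0.18,-1,0,0,0,0]]

```text
clock: 23.0
tool_pos: [0.522, 0.1732, 0.2981]
orientation: [179.9, 0.2, -10.4]
force: [0.8, -0.8, -3.7]
opening: 0.028
gripper_force: 30.0
```

Call:
step_arm:
  steps:
    - [[-0.06,-0.33,0,0,0,0],[-0.12,-0.66,0,0,0,0],[-0.18,-0.9,0,0,0,0],[-0.18,-1,0,0,0,0],[-0.18,-1,0,0,0,0],[-0.18,-1,0,0,0,0]]

```text
clock: 23.6
tool_pos: [0.5225, 0.2731, 0.2985]
orientation: [179.9, 0.1, -10.4]
force: [0.2, 0.9, -3.0]
opening: 0.0278
gripper_force: 30.0
```

```bash
python3 lev.py .512 .2843 .18 -10.25; python3 - <<'E'
from h import *
np.set_printoptions(precision=4,suppress=True)
o=get_obs();print(o['tool_pos'])
for nm in("side","scene"):
    p,d=snapshot(nm); np.savez(nm+"6.npz",p=p,d=d); cv2.imwrite(f"pics/{nm}6.png",p[:,:,::-1])
a=np.hstack([cv2.imread("pics/side6.png"),cv2.imread("pics/scene6.png")]); cv2.imwrite("pics/m6.png",cv2.resize(a,(800,300)))
E
```

```text
now [0.5225 0.2731 0.2985] [ 1.7988e+02  8.0000e-02 -1.0370e+01] shift units [-0.121 -0.094  1.185] turn units [ 0.004  0.003 -0.004] clk 23.6 J [ 46.6  10.4  -3.8  -0.  -75.9  33.1] F [ 0.2  0.9 -3. ]
[0.5225 0.2731 0.2985]
```

View pics/m6.png

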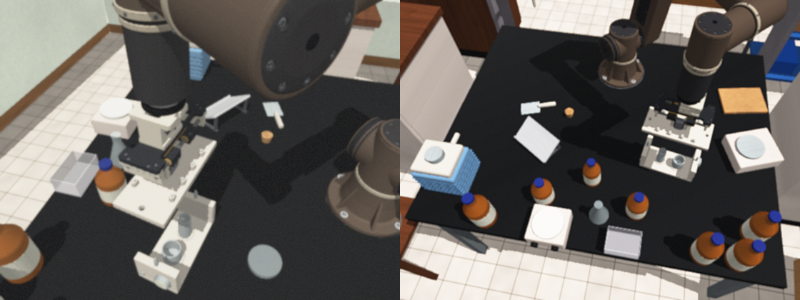

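Both views show the cover held level over the manifold, both cups standing in their rings, and the bystanders in place. I'll descend to just above the pins and then measure the cover in hand.

Call:
step_arm:
  steps:
    - [[-0.06,-0.05,0.1,0,0,0],[-0.12,-0.09,0.3,0,0,0],[-0.12,-0.09,0.6,0,0,0],[-0.12,-0.09,0.9,0,0,0],[-0.12,-0.09,1,0,0,0],[-0.12,-0.09,1,0,0,0],[-0.12,-0.09,1,0,0,0],[-0.12,-0.09,1,0,0,0]]

```text
clock: 24.5
tool_pos: [0.513, 0.2851, 0.2013]
orientation: [-179.9, -0.1, -10.4]
force: [-0.2, 0.5, -2.6]
opening: 0.0275
gripper_force: 30.0
```

```bash
python3 lev.py .512 .2843 .16 -10.25; cat > meas.py <<'E'
from h import *
np.set_printoptions(precision=4,suppress=True)
t=get_obs()['tool_pos']
for nm in("side","scene"):
    p,d=snapshot(nm); cv2.imwrite(f"pics/{nm}7.png",p[:,:,::-1]); W=cloud(nm,d).reshape(-1,3); g=p.mean(-1).reshape(-1)
    P=W[(abs(W[:,2]-t[2]+.003)<.012)&(np.hypot(*(W[:,:2]-t[:2]).T)<.15)&(g>110)]
    for _ in range(6):
        m=P.mean(0); n=np.linalg.svd(P-m,full_matrices=False)[2][2]; n*=np.sign(n[2]); e=(P-m)@n; P=P[abs(e)<max(.002,1.5*e.std())]
    r=cv2.minAreaRect((P[:,:2]*1000).astype(np.float32)); print(nm,len(P),"n",n,"z@tcp",m[2]-((t-m)[:2]@n[:2])/n[2]-t[2],r)
E
python3 meas.py
```

```text
now [0.513  0.2851 0.2013] [-1.7988e+02 -1.0000e-01 -1.0360e+01] shift units [-0.009  0.011  0.413] turn units [-0.004 -0.004 -0.004] clk 24.5 J [ 48.2  13.2 -13.    0.  -63.6  31.5] F [-0.2  0.5 -2.6]
side 4766 n [-0.0043 -0.0011  1.    ] z@tcp -0.0026260435974311547 ((513.867919921875, 285.63201904296875), (240.3603973388672, 110.99600219726562), 79.52591705322266)
scene 1243 n [-0.0007 -0.0034  1.    ] z@tcp -0.0026793233290693663 ((518.484619140625, 283.54534912109375), (240.33407592773438, 114.13229370117188), 79.9294662475586)
```

The cover is level within 0.3° and centred to within 3 mm of the mouth. I'll correct the offset and come down to just above the pin tips.

Call:
step_arm:
  steps:
    - [[-0.023,0.012,0.1,0,0,-0.007],[-0.023,0.012,0.25,0,0,-0.007],[-0.023,0.012,0.4,0,0,-0.007],[-0.023,0.012,0.5,0,0,-0.007],[-0.023,0.012,0.56,0,0,-0.007],[-0.023,0.012,0.58,0,0,-0.007],[-0.023,0.012,0.58,0,0,-0.007],[-0.023,0.012,0.58,0,0,-0.007]]

```text
clock: 25.4
tool_pos: [0.51, 0.284, 0.1421]
orientation: [-180.0, -0.0, -10.2]
force: [0.1, -0.6, -1.8]
opening: 0.0278
gripper_force: 30.0
```

```bash
python3 lev.py .511 .2845 .1066 -10.2; python3 meas.py; python3 - <<'E'
import cv2
a=cv2.imread("pics/side7.png")[230:420,160:330]; cv2.imwrite("pics/c7.png",cv2.resize(a,None,fx=3,fy=3,interpolation=cv2.INTER_CUBIC))
E
```

```text
now [0.51   0.284  0.1421] [-1.7996e+02 -4.0000e-02 -1.0150e+01] shift units [ 0.008 -0.006  0.356] turn units [-0.001 -0.001  0.002] clk 25.4 J [ 48.3  15.9 -17.7   0.  -56.3  31.5] F [ 0.1 -0.6 -1.8]
side 4114 n [-0.0026 -0.      1.    ] z@tcp -0.0026374921279943286 ((510.9281005859375, 284.263916015625), (240.65159606933594, 110.88523864746094), 79.76773071289062)
scene 1115 n [-0.0031 -0.      1.    ] z@tcp -0.002702506494965451 ((515.3052368164062, 282.53143310546875), (240.06300354003906, 110.10459899902344), 80.10948944091797)
```

View pics/c7.png

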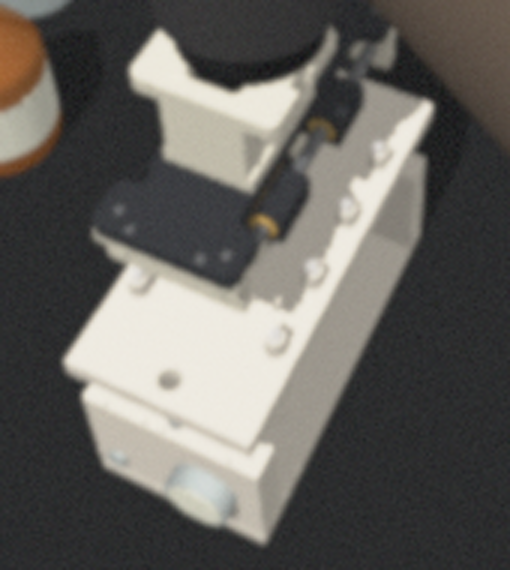

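The crop shows the cover level just above the walls, with the +y hole at (170,380) over its pin. The rectangles agree within 1 mm, so I'll lower it in gentle stages and watch the force.

Call:
step_arm:
  steps:
    - [[-0.003,-0.006,0.03,0,0,0],[-0.003,-0.006,0.06,0,0,0],[-0.003,-0.006,0.09,0,0,0],[-0.003,-0.006,0.12,0,0,0],[-0.003,-0.006,0.15,0,0,0],[-0.003,-0.006,0.15,0,0,0]]

```text
clock: 26.1
tool_pos: [0.5093, 0.2842, 0.126]
orientation: [180.0, 0.0, -10.2]
force: [-0.0, 0.3, -2.1]
opening: 0.0277
gripper_force: 30.0
```

Call:
step_arm:
  steps:
    - [[0,0,0.02,0,0,0],[0,0,0.04,0,0,0],[0,0,0.06,0,0,0],[0,0,0.08,0,0,0],[0,0,0.08,0,0,0]]

```text
clock: 26.6
tool_pos: [0.5096, 0.2845, 0.1183]
orientation: [-180.0, -0.0, -10.2]
force: [0.6, 1.0, -2.3]
opening: 0.0278
gripper_force: 30.0
```

Call:
step_arm:
  steps:
    - [[0,0,0.01,0,0,0],[0,0,0.02,0,0,0],[0,0,0.03,0,0,0],[0,0,0.04,0,0,0],[0,0,0.05,0,0,0],[0,0,0.05,0,0,0]]

```text
clock: 27.2
tool_pos: [0.5096, 0.2845, 0.1135]
orientation: [-180.0, -0.0, -10.2]
force: [1.3, -0.3, -3.3]
opening: 0.0277
gripper_force: 30.0
```

Past the taper with no resistance, so it is on the pins. About 7 mm to go.

Call:
step_arm:
  steps:
    - [[0,0,0.01,0,0,0],[0,0,0.02,0,0,0],[0,0,0.03,0,0,0],[0,0,0.04,0,0,0],[0,0,0.05,0,0,0],[0,0,0.055,0,0,0],[0,0,0.06,0,0,0],[0,0,0.06,0,0,0]]

```text
clock: 28.0
tool_pos: [0.5096, 0.2845, 0.1075]
orientation: [-180.0, -0.0, -10.2]
force: [2.1, -0.5, -3.2]
opening: 0.0277
gripper_force: 30.0
```

Call:
step_arm:
  steps:
    - [[0,0,0.004,0,0,0],[0,0,0.008,0,0,0],[0,0,0.011,0,0,0],[0,0,0.011,0,0,0]]

```text
clock: 28.4
tool_pos: [0.5096, 0.2845, 0.1065]
orientation: [-180.0, -0.0, -10.2]
force: [2.1, 0.9, -2.4]
opening: 0.0284
gripper_force: 30.0
```

Call:
step_arm:
  steps:
    - [[0,0,0.003,0,0,0],[0,0,0.006,0,0,0],[0,0,0.006,0,0,0]]

```text
clock: 28.7
tool_pos: [0.5097, 0.2844, 0.1064]
orientation: [-180.0, -0.0, -10.2]
force: [-0.8, -0.7, 5.0]
opening: 0.0278
gripper_force: 30.0
```

Call:
step_arm:
  steps:
    - [[0,0,0.003,0,0,0],[0,0,0.006,0,0,0],[0,0,0.006,0,0,0]]

```text
clock: 29.0
tool_pos: [0.5097, 0.2845, 0.1064]
orientation: [-180.0, -0.0, -10.1]
force: [-1.3, -0.8, 9.3]
opening: 0.0279
gripper_force: 30.0
```

The cover is home: contact came at the expected height of 106.4 mm. I'll release and then lift away.

Call:
step_arm:
  steps:
    - [[0,0,-0.006,0,0,0],[0,0,-0.006,0,0,0]]

```text
clock: 29.2
tool_pos: [0.5097, 0.2845, 0.1064]
orientation: [-180.0, -0.0, -10.2]
force: [-0.8, -0.1, 6.6]
opening: 0.0277
gripper_force: 30.0
```

Call:
step_arm:
  steps:
    - [[0,0,0,0,0,0],[0,0,0,0,0,0],[0,0,0,0,0,0],[0,0,0,0,0,0],[0,0,0,0,0,0],[0,0,0,0,0,0],[0,0,-0.1,0,0,0],[0,0,-0.25,0,0,0],[0,0,-0.5,0,0,0],[0,0,-0.8,0,0,0],[0,0,-1,0,0,0]]
  jaw: 0

```text
clock: 30.3
tool_pos: [0.5101, 0.2848, 0.2089]
orientation: [-179.9, -0.1, -10.1]
force: [0.5, 0.8, 1.5]
opening: 0.0872
gripper_force: 0.0
```

Call:
step_arm:
  steps:
    - [[0,0,-0.3,0,0,0],[0,0.3,-0.6,0,0,0],[0,0.6,-0.9,0,0,0],[0,1,-1,0,0,0],[0,1,-1,0,0,0],[0,1,-1,0,0,0]]

```text
clock: 30.9
tool_pos: [0.4918, 0.1853, 0.3073]
orientation: [-179.9, -0.1, -10.2]
force: [0.5, 0.6, -0.1]
opening: 0.0881
gripper_force: 0.0
```

```bash
python3 - <<'E'
from h import *
np.set_printoptions(precision=4,suppress=True)
ims=[]
for nm in("side","scene"):
    p,d=snapshot(nm); ims.append(p[:,:,::-1]); W=cloud(nm,d).reshape(-1,3); g=p.mean(-1).reshape(-1)
    P=W[(abs(W[:,2]-.104)<.008)&(np.hypot(*(W[:,:2]-[.511,.284]).T)<.15)&(g>100)]
    for _ in range(5):
        m=P.mean(0); n=np.linalg.svd(P-m,full_matrices=False)[2][2]; n*=np.sign(n[2]); e=(P-m)@n; P=P[abs(e)<max(.002,1.5*e.std())]
    l=(P[:,:2]-[.511,.284])@[.177,.984]
    print(nm,len(P),n,"z ends",np.median(P[l<-.09,2]),np.median(P[l>.09,2]),cv2.minAreaRect((P[:,:2]*1000).astype(np.float32)))
cv2.imwrite("pics/fin.png",cv2.resize(np.hstack(ims),(800,300))); print(get_obs()['clock'],get_obs()['tool_pos'])
E
```

```text
side 6067 [-0.0004  0.0003  1.    ] z ends 0.10376104395984354 0.10372763827001973 ((510.4286193847656, 284.2933044433594), (241.94021606445312, 111.01517486572266), 79.67057800292969)
scene 1420 [-0.0032  0.0013  1.    ] z ends 0.10377614202986639 0.10388245063802695 ((513.2903442382812, 283.5579833984375), (239.72366333007812, 114.4022445678711), 80.2037353515625)
31.0 [0.4918 0.1862 0.3059]
```

View pics/fin.png

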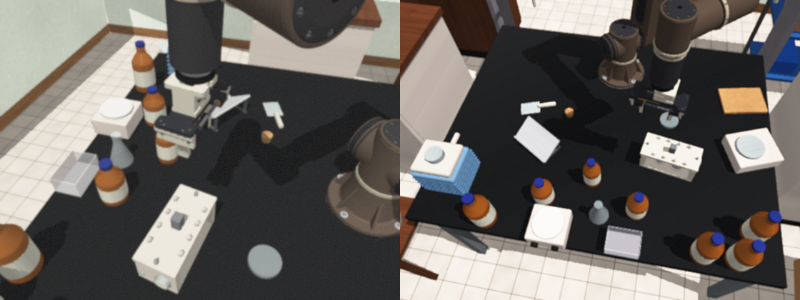

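The cover lies flat, with its top face at 104 mm at both ends (92 + 12). The gripper is clear and nothing else has moved.

```bash
python3 -c "
from plant import *
print(close_job())"
```

```text
the job is handed in; nothing more can be done
None
```

The job is handed in at about 31 s: both cups stand in their own rings, the cover lies level and fully home over both pins, the gripper is clear, and the bystanders look unmoved in the final pictures.

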